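# Lay the probe in its tray and cover it with the flat plate

## Robot

A 6-joint arm with a two-finger parallel gripper is mounted at the origin on the work surface. World frame = base frame: x ahead of the robot, y to its left, z up, the work surface at z = 0. Lengths are in m, angles in rad, forces in N, time in s.
With the tool pointing down it reaches from about 0.35 to 0.975 m from the base axis. Payload 4.9 kg.
Tool frame: the origin (TCP) lies at the very end of the fingers, on their centre line; the grasp point (between the pads) lies manip.grip_point_offset behind it (manip.grip_point_offset is the distance from the TCP to the grasp point, in m); z points along the fingers, y is the direction in which the jaws open and shut (so a half turn about z gives the same grasp; the last joint's range is limited). The gripper opens to 85 mm and grips with 20 to 120 N. Pads are 22 mm wide; open, the fingers measure 114 mm over their backs; the gripper's body (76 mm by 85 mm) begins 54 mm behind the grasp point. The pads swing forward as they close: fully open they stand 13 mm farther back than shut.
Start: joints at [1.17, 0.053, 1.613, -0, 1.476, -0.119], TCP at [0.174, 0.6, 0.231] pointing down, gripper open.
Joint ranges: [-3.01, 3.01], [-1.01, 2.22], [0.06, 2.58], [-1.02, 4.17], [0.09, 2.62], [-3.14, 3.14]. Speed limits (rad/s): [2.57, 2.57, 3.14, 3.14, 3.14, 3.14].

## Interface

Orientations are given as a unit quaternion [w, x, y, z].
In Python, from plant import status, grab_frame, camera_params, ticket, boxes_of, outline_of, manip gives the robot as it stands. The module is installed in compiled form; this text tells all that it offers.
- The arm moves only by the tool play_rows, never from a script. Its argument "deltas" is a list of rows, each a list of 2 entries, a list of its own where there are three numbers: the shift along the world's x, y, z in m, then the turn about the world's z in rad. A call has 1 to 5 rows; each row is the pose to reach, as a shift and turn from the pose commanded when the call began; what a row does not reach only later rows make up. A row lasts 1/8 s, in which the tool goes at most 62.5 mm and 10.7 degrees, less where a joint would pass 70% of its speed; a pose out of reach is approached as far as the arm can. A call with a gripper value outside its range is refused whole. "grip" is the opening, from -1 (shut) to 1 (fully open), set as the call begins (left out, the last holds). The fingers move at their own pace and stop on an object; the grip force is fixed at half the most. Time passes only in rows, so rows that repeat a pose let the fingers close. It gives the time, the measured TCP pose, the force and the opening at its end, in the units of the state.
- status.state(): the state, without advancing time (a new reading comes with each control period).
- grab_frame(name): name is "scene" or "top" or "wrist"; returns (picture, depth): 384x512x3 uint8, blue, green, red; 384x512 float32, m along the optical axis (not along the pixel's ray), 0 where there is no reading.
- camera_params(name): a dict with "mtx" (3x3 intrinsics, pixels), "distortion" ([k1, k2, p1, p2, k3] as OpenCV has them; the pictures are not rectified), "world_from_camera" (4x4, takes a point from camera to world coordinates). Camera axes: x right, y up, looking along -z (the intrinsics and any distortion apply to the point x, -y, -z); pixel columns grow to the right and rows downward; lengths in m; the calibration is good to about 2 mm. A picture is of the moment at which its call begins: read the wrist's pose just before it. camera_params takes no time and is no camera call; for the wrist camera it gives the pose at the moment of the call.
- ticket.job_done(): hands the job in, once; it reports no verdict.
Trained networks look in the newest picture that a camera, given by its name, has taken for a name from the list of things; names that differ only in an ending like _2 or _b are one class to them, and where a whole thing is asked for, a point or a joint stands for the part that bears it (a point fixed in the world has none). Each returns a list of dicts, best first, with "confidence" (0 to 1); they miss things now and then, are a little off and sometimes report something else, mostly with a low value. They report only what shows in the picture. A call takes as long as a camera call. They do not tell look-alikes from the thing itself.
- boxes_of(camera, name): "box" ([left, top, right, bottom] in pixels, round what is visible of it).
- outline_of(camera, name): "region" (384x512 bool, what is visible of it) and "box" ([left, top, right, bottom] in pixels, round what is visible of it).
The state is a dict: "time": time; "joint_pos": joint angles; "joint_vel": joint speeds; "joint_efforts": joint torques, N m; "tool_pos": TCP position; "tool_rot": TCP orientation; "contact_force": force on the tool from outside, world axes, zero at the start; "ft_torque": the same for the moment, N m; "gripper_width": opening from 0.0 (shut) to 1.0 (fully open).
Only numpy, scipy, OpenCV 4.12 (cv2) and the standard library are available. Lean on these libraries where they do the work, as an engineer would, in place of code of your own. Each camera call takes 0.05 s, during which the arm holds its last target.

## Task

Put the sensor probe away for the night: first pull it out of the foam case by its protruding square head, lay it flat in the white tray and let go. Then slide the thin cover plate, which lies too flat to be picked up, along the low riser until its narrow tab overhangs the edge nearest the robot; let go, take the plate by the tab and lay it on the tray's rim so that it covers the whole opening. Leave the bottles, glassware and spatula where they stand.

Things in the scene. Friction and masses are not known exactly. Their poses are not given: they have to be found in the camera images.
- probe: Sensor probe, 92 mm long, 40 g, loose: a grey square head 34 mm long and 16 mm wide and high, then a round steel stem 14 mm thick and 58 mm long. Origin on its axis at mid-length; x runs along it towards the stem's end, so the head spans x = -46 to -12 mm. Starts level in the case, its axis 25 mm above the table.
- case: Foam case 80 mm (x) by 90 mm (y), 36 mm high, fast to the table, left or right of the tray. Origin at the centre of its underside. A slot along x, open on top and at the -x side, grips 52 mm of the probe's stem between sprung foam cheeks by friction alone (5 to 10 N along -x; free after about 55 mm). The head sticks out of the -x side, its underside 17 mm above the table, free on both sides.
- tray: White oblong tray, 116 mm (x) by 76 mm (y) outside, 30 mm high, fast to the table. Origin at the centre of its underside, z up. Walls and floor about 4 mm thick, so the opening is 108 by 68 mm and the inner floor about 4 mm above the table.
- tray_corner0 (a point): Corner of the tray's opening at rim height: -54 mm x, +34 mm y of the tray, 30 mm above the table.
- tray_corner1 (a point): Corner of the tray's opening: -54 mm x, -34 mm y of the tray, rim height.
- tray_corner2 (a point): Corner of the tray's opening: +54 mm x, +34 mm y of the tray, rim height.
- tray_corner3 (a point): Corner of the tray's opening: +54 mm x, -34 mm y of the tray, rim height.
- riser: Low grey bench riser, 260 mm (x) by 170 mm (y), flat top 55 mm above the table, fast to the table. Origin at the centre of its underside. Its edge nearest the robot is the -x side, 130 mm from its centre; the top board is 8 mm thick and below it that side is open.
- riser_edge (a point): Middle of the riser's top edge nearest the robot, 55 mm above the table; its x points away from the robot, square to the edge.
- plate: Thin flat white cover plate, loose, 3 mm thick, 60 g: a rectangle 128 mm (x) by 92 mm (y), and in the middle of its -x side a tab 30 mm wide, 45 mm long (x = -109 to -64 mm). Origin at the rectangle's middle, at half thickness: 56.5 mm up on the riser, 31.5 mm on the tray's rim. Starts flat on the riser, tab roughly towards the robot. Slides easily there (friction 0.3): press with 5 N and drag, or push from behind.
- tab_tip (a point): Middle of the free end of the plate's tab, at half thickness.
There are look-alikes about, which are no part of the job. Of the things shaped like the plate, the white one is meant. Of the things shaped like the probe, the grey one is meant.

How it is judged:
By the outcome, as a careful person would: the job done as asked, in the order asked, and still so for the second after the job is handed in, with the robot touching nothing.
It also fails if it takes over 62 s, if anything falls off the work surface, if the arm or the gripper's body presses on something with over 40 N, if the wrist force passes 120 N, or if a joint passes its speed limit or range.

## Working session

There is one attempt and no reset: what is moved stays moved. The work goes in short steps, Python scripts to look and compute and a tool call to move; the robot and the scene stay as the last step left them, time stands still between calls to the robot, and variables do not carry over. Pictures are saved under pics/ and viewed, and the job is handed in when it is done.

Besides the shell and the picture viewer there is one more tool, called as a command line: name --argument value ..., lists and objects as JSON in quotes. play_rows: Moves the arm, as the interface text tells. Its arguments: {"type":"object","properties":{"deltas":{"type":"array"},"grip":{"type":"number"}},"required":["deltas"]}

```bash
mkdir -p pics; cat > h.py <<'E'
import numpy as np,cv2
from plant import status, grab_frame, camera_params, ticket, boxes_of, outline_of, manip
def shot(name,fn):
    p=camera_params(name); im,d=grab_frame(name)
    cv2.imwrite('pics/'+fn+'.png',im); np.savez('pics/'+fn+'.npz',im=im,d=d,K=p['mtx'],D=np.array(p['distortion']),T=p['world_from_camera'])
    return im,d,p
def load(fn): return np.load('pics/'+fn+'.npz')
def ray(f,uv):
    uv=np.asarray(uv,float).reshape(-1,1,2)
    n=cv2.undistortPoints(uv,f['K'],f['D']).reshape(-1,2)
    return np.c_[n[:,0],-n[:,1],-np.ones(len(n))]
def bydepth(f,uv):
    r=ray(f,uv); u=np.round(np.asarray(uv).reshape(-1,2)).astype(int)
    z=f['d'][u[:,1],u[:,0]]; c=r*z[:,None]; T=f['T']
    return c@T[:3,:3].T+T[:3,3]
def byheight(f,uv,h):
    T=f['T']; r=ray(f,uv)@T[:3,:3].T; o=T[:3,3]
    return o+r*((h-o[2])/r[:,2])[:,None]
def proj(f,P):
    T=f['T']; c=(np.atleast_2d(P)-T[:3,3])@T[:3,:3]
    c=np.c_[c[:,0],-c[:,1],-c[:,2]]
    return cv2.projectPoints(c.reshape(-1,1,3),np.zeros(3),np.zeros(3),f['K'],f['D'])[0].reshape(-1,2)
E
python3 - <<'E'
from h import *
for n in ['scene','top']:
    im,d,p=shot(n,n+'0')
    print(n,p['world_from_camera'].round(3).tolist(),p['mtx'].round(1).tolist(),p['distortion'])
print(manip.grip_point_offset,status.state())
E
```

```text
scene [[0.823, -0.496, 0.277, 0.746], [0.568, 0.719, -0.4, -0.372], [-0.001, 0.487, 0.874, 0.854], [0.0, 0.0, 0.0, 1.0]] [[428.7, 0.0, 260.2], [0.0, 428.7, 189.3], [0.0, 0.0, 1.0]] [-0.12696395  0.          0.          0.          0.        ]
top [[0.006, 0.999, -0.044, 0.445], [-1.0, 0.006, 0.003, 0.01], [0.004, 0.043, 0.999, 1.39], [0.0, 0.0, 0.0, 1.0]] [[495.8, 0.0, 246.7], [0.0, 495.8, 194.7], [0.0, 0.0, 1.0]] [-0.00450341  0.          0.          0.          0.        ]
0.0187 {'time': 0.1, 'joint_pos': array([ 1.17002011e+00,  5.33046592e-02,  1.61416482e+00, -1.74263458e-05,
        1.47597196e+00, -1.19009493e-01]), 'joint_vel': array([ 0.00213642, -0.00051558, -0.00227411, -0.00076737, -0.00267122,
       -0.00020001]), 'joint_efforts': array([ 7.23921348e-04, -3.94903135e+01, -3.71365356e+01,  2.98999601e-05,
        3.88669461e-03,  1.61185966e-05]), 'tool_pos': array([0.17357325, 0.59983155, 0.23017252]), 'tool_rot': array([-2.29165912e-04,  1.40416896e-01,  9.90092036e-01, -8.95579009e-04]), 'contact_force': array([ 0.46979226,  0.4505035 , -0.36715673]), 'ft_torque': array([-0.03987277, -0.01794958,  0.01135889]), 'gripper_width': 0.9987910282049679}
```

View pics/scene0.png

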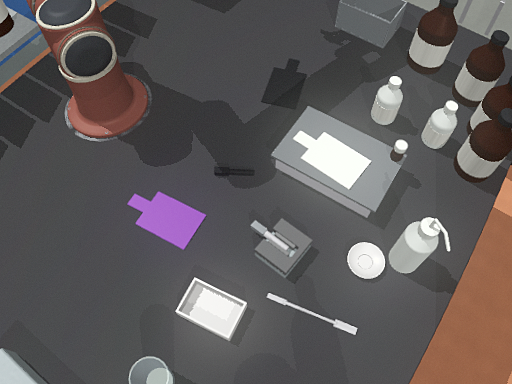

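View pics/top0.png

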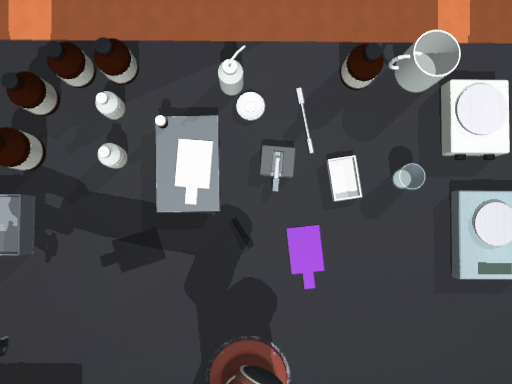

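The scene view shows the white plate on the riser (~335,158), the case with the grey probe (~280,245) and the tray (~212,308). In the top view they are at (195,170), (277,165) and (345,178). The purple plate and the black probe are look-alikes. Next I'll measure.

```bash
python3 - <<'E'
from h import *
im=cv2.imread('pics/top0.png'); cv2.imwrite('pics/c1.png',cv2.resize(im[100:220,145:385],None,fx=3.3,fy=3.3,interpolation=cv2.INTER_CUBIC))
f=load('top0')
ys,xs=np.mgrid[100:220,130:400]; uv=np.c_[xs.ravel(),ys.ravel()]
P=bydepth(f,uv); g=f['im'][uv[:,1],uv[:,0]].astype(int)
def rect(m,name):
    q=P[m]; 
    r=cv2.minAreaRect((q[:,:2]*1000).astype(np.float32)); print(name,m.sum(),r,'zmed',np.median(q[:,2]).round(4),'mean',q.mean(0).round(4))
rect((P[:,2]>.045)&(P[:,2]<.07)&(uv[:,0]<225),'riser')
rect((P[:,2]>.045)&(P[:,2]<.07)&(uv[:,0]<225)&(g.min(1)>190),'plate+tab')
rect((P[:,2]>.02)&(P[:,2]<.045)&(uv[:,0]>320)&(uv[:,0]<370),'tray')
rect((P[:,2]>.015)&(P[:,2]<.05)&(uv[:,0]>250)&(uv[:,0]<300),'case+probe')
rect((P[:,2]>.03)&(P[:,2]<.05)&(uv[:,0]>250)&(uv[:,0]<300),'case')
E
```

```text
riser 5925 ((587.6233520507812, 167.95733642578125), (260.490966796875, 171.7041015625), 1.500573754310608) zmed 0.0563 mean [0.5845 0.1659 0.0563]
plate+tab 1858 ((605.26708984375, 155.06155395507812), (250.92169189453125, 131.4320831298828), 18.342361450195312) zmed 0.0583 mean [0.5778 0.1501 0.0583]
tray 271 ((553.0245361328125, -263.2481384277344), (116.1814956665039, 78.49466705322266), 9.139269828796387) zmed 0.0291 mean [ 0.5548 -0.2638  0.0286]
case+probe 1086 ((645.9033203125, -69.49028015136719), (256.61102294921875, 103.02630615234375), 9.391345977783203) zmed 0.0354 mean [ 0.5967 -0.0754  0.0339]
case 917 ((577.1633911132812, -75.93341827392578), (89.94381713867188, 121.57794189453125), 85.65298461914062) zmed 0.0361 mean [ 0.5931 -0.0772  0.0361]
```

View pics/c1.png

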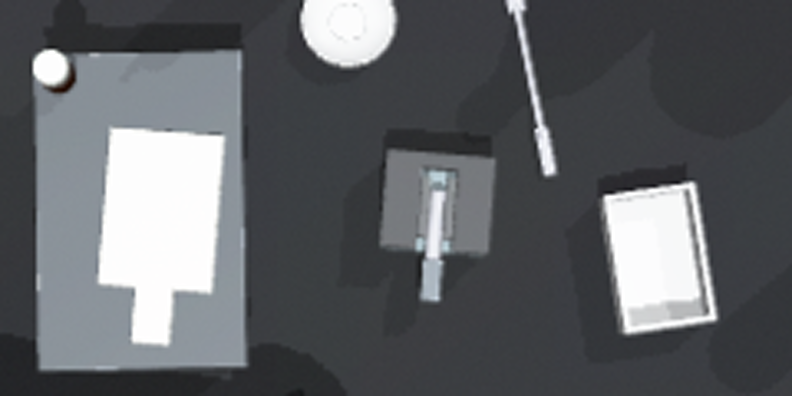

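The crop shows the case at (437,202), with the probe head at (431,280) slightly tilted. The plate's tab tip is at (152,345), the riser's near edge is at y≈369, and the tray corners are clear. Next I'll compute precise poses and cross-check them against the scene camera.

```bash
python3 - <<'E'
from h import *
f=load('top0'); s=load('scene0')
o=lambda c:(np.array(c,float)+.5)/3.3-.5+np.array([145,100])
def show(n,c,h):
    p=byheight(f,o(c),h)[:, :2]; print(n,(p*1000).round(1).tolist()); return p
pl=show('plate FL,FR,NL,NR',[[109,128],[224,136],[99,285],[213,294]],.058)
tt=show('tab tip L,R',[[132,344],[169,346]],.058)
e=show('riser near L,R',[[40,370],[246,366]],.055)
h=show('head NL,NR, FL, FR',[[421,300],[439,301],[424,260],[442,260]],.033)
st=show('stem end',[[438,190]],.032)
c=show('case NL,NR,FL,FR',[[379,248],[491,255],[385,150],[496,159]],.036)
t=show('tray outer FL,FR,NR,NL',[[601,196],[694,182],[718,319],[624,334]],.030)
print('tray ctr',t.mean(0),'case ctr',c.mean(0),'plate ctr',pl.mean(0))
def yaw(v): return np.degrees(np.arctan2(v[1],v[0]))
print('yaw plate',yaw(pl[:2].mean(0)-pl[2:].mean(0)),yaw(pl.mean(0)-tt.mean(0)),'case',yaw(c[2:].mean(0)-c[:2].mean(0)),'probe',yaw(st[0]-h[:2].mean(0)),'tray',yaw(t[:2].mean(0)-t[2:].mean(0)), 'riser',yaw(e[0]-e[1])-90)
# back-project into scene
im=s['im'].copy(); tz=lambda p,z:np.c_[p,np.full(len(p),z)]
for p,z,col in[(pl,.058,(0,0,255)),(tt,.058,(0,0,255)),(e,.055,(0,255,0)),(h,.033,(255,0,255)),(st,.032,(255,0,255)),(c,.036,(0,255,255)),(t,.03,(0,0,255))]:
    for u in proj(s,tz(p,z)): cv2.circle(im,(int(u[0]*4)*2,int(u[1]*4)*2),8,col,-1,shift=3) if 0 else cv2.drawMarker(im,tuple(u.round().astype(int).tolist()),col,0,4)
cv2.imwrite('pics/c2.png',cv2.resize(im[90:350,160:420],None,fx=2.3,fy=2.3,interpolation=cv2.INTER_CUBIC))
E
```

```text
plate FL,FR,NL,NR [[653.6, 192.5], [647.6, 98.4], [524.9, 199.1], [518.1, 106.1]]
tab tip L,R [[476.9, 171.6], [475.5, 141.5]]
riser near L,R [[455.4, 246.7], [459.7, 78.9]]
head NL,NR, FL, FR [[515.6, -64.8], [514.8, -79.7], [548.9, -67.1], [549.0, -82.1]]
stem end [[607.5, -78.6]]
case NL,NR,FL,FR [[558.4, -29.6], [553.2, -122.5], [640.2, -34.2], [633.3, -126.5]]
tray outer FL,FR,NR,NL [[603.6, -214.9], [615.9, -292.7], [501.5, -312.3], [488.5, -233.9]]
tray ctr [ 0.55236438 -0.26345707] case ctr [ 0.59624282 -0.07820284] plate ctr [0.58604189 0.14901815]
yaw plate -3.179109152846713 -3.940126019027616 case -3.037428639310691 probe -3.9636891122762856 tray 9.555495714733372 riser 1.466921126874027
```

View pics/c2.png

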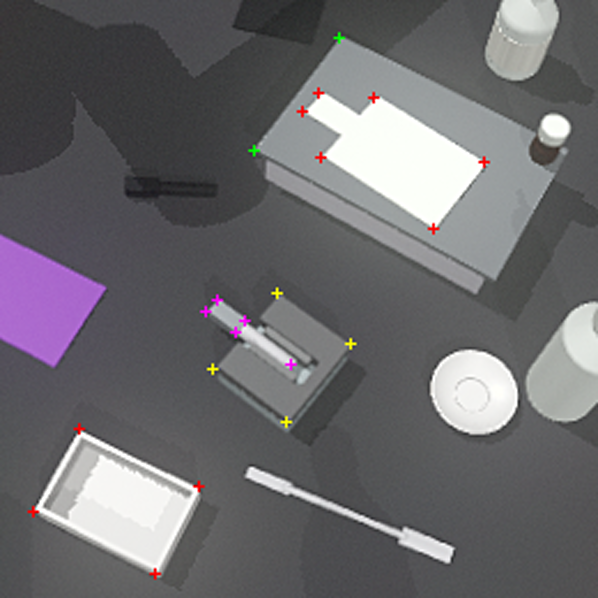

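Everything agrees: the sizes match and the markers land on the features. Moving above the probe head.

play_rows --deltas '[[[0.06,-0.11,0],0.1],[[0.09,-0.17,0],0.223],[[0.12,-0.22,0],0.223],[[0.145,-0.27,0],0.223],[[0.17,-0.32,0],0.223]]' --grip 1

```text
time: 0.72
tool_pos: [0.3213, 0.3228, 0.2309]
tool_rot: [0.0, 0.029, 1.0, -0.0]
contact_force: [1.4, 0.3, -0.5]
gripper_width: 1.0
```

play_rows --deltas '[[[0.025,-0.05,0],0],[[0.055,-0.105,0],0],[[0.085,-0.16,0],0],[[0.115,-0.215,0],0],[[0.14,-0.27,0],0]]'

```text
time: 1.35
tool_pos: [0.4614, 0.0527, 0.231]
tool_rot: [0.0, 0.03, 1.0, 0.0]
contact_force: [1.3, -0.5, -0.3]
gripper_width: 0.999
```

```bash
python3 -c "
from h import *
s=status.state();print(s['tool_pos'],s['tool_rot'],s['time'])"
```

```text
[0.46137754 0.05266224 0.23102432] [1.81243028e-05 2.95722321e-02 9.99562640e-01 1.03517796e-04] 1.35
```

play_rows --deltas '[[[0.03,-0.05,-0.03],0],[[0.055,-0.1,-0.06],0],[[0.07,-0.126,-0.1],0],[[0.07,-0.126,-0.13],0],[[0.07,-0.126,-0.13],0]]'

```text
time: 1.98
tool_pos: [0.5283, -0.071, 0.0977]
tool_rot: [-0.004, 0.03, 1.0, 0.001]
contact_force: [-0.3, -0.8, 1.5]
gripper_width: 0.999
```

```bash
python3 -c "
from h import *
s=status.state();print(s['tool_pos'],s['tool_rot'],s['time'])
shot('wrist','w1')"
```

```text
[ 0.52830356 -0.07099325  0.09768686] [-3.69310387e-03  2.98174006e-02  9.99548090e-01  9.48041609e-04] 1.975
```

View pics/w1.png

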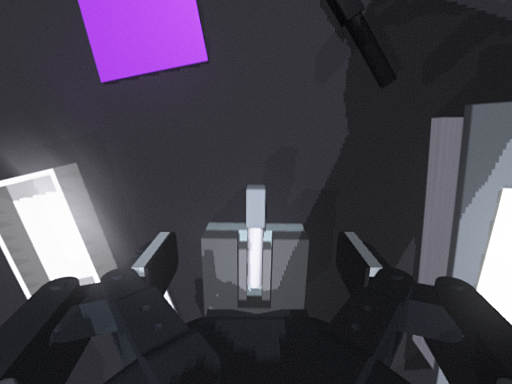

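The wrist view shows the head (256,205) centred between the jaws (about 165 and 350). Lowering.

play_rows --deltas '[[[0,0,-0.04],0],[[0,0,-0.075],0],[[0,0,-0.085],0],[[0,0,-0.085],0]]'

```text
time: 2.52
tool_pos: [0.5317, -0.0712, 0.0175]
tool_rot: [0.001, 0.029, 1.0, -0.0]
contact_force: [0.3, -0.2, -0.5]
gripper_width: 0.994
```

play_rows --deltas '[[[0,0,0],0],[[0,0,0],0],[[0,0,0],0],[[0,0,0],0],[[0,0,0],0]]' --grip -1

```text
time: 3.15
tool_pos: [0.5312, -0.0715, 0.0168]
tool_rot: [0.0, 0.03, 1.0, -0.0]
contact_force: [-0.9, 0.4, 3.5]
gripper_width: 0.172
```

```bash
python3 -c "
from h import *
s=status.state();print(s['tool_pos'],s['time'],s['contact_force'],s['gripper_width'])
shot('wrist','w2')"
```

```text
[ 0.53121386 -0.07147045  0.01681016] 3.15 [-0.86381921  0.42817731  3.46296437] 0.1716248011241031
```

View pics/w2.png

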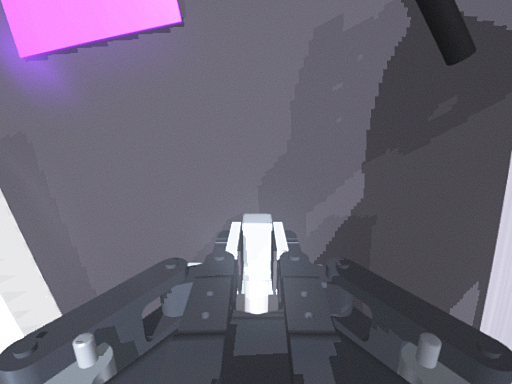

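The head is gripped: the opening is about 15–16 mm, and the wrist view shows the head between the pads at (257,235). Pulling out along the axis.

play_rows --deltas '[[[-0.005,0.0003,0],0],[[-0.015,0.0009,0],0],[[-0.027,0.0016,0],0],[[-0.04,0.0023,0],0],[[-0.053,0.003,0],0]]'

```text
time: 3.82
tool_pos: [0.4759, -0.0679, 0.0158]
tool_rot: [-0.001, 0.029, 1.0, 0.0]
contact_force: [-0.5, 0.5, -1.2]
gripper_width: 0.167
```

play_rows --deltas '[[[-0.012,0.0007,0],0],[[-0.02,0.001,0],0],[[-0.02,0.001,0.03],0],[[-0.02,0.001,0.065],0],[[-0.02,0.001,0.065],0]]'

```text
time: 4.45
tool_pos: [0.4597, -0.068, 0.0842]
tool_rot: [0.003, 0.029, 1.0, -0.001]
contact_force: [-0.4, 0.3, 0.2]
gripper_width: 0.173
```

```bash
python3 -c "
from h import *
s=status.state();print(s['tool_pos'],s['time'],s['contact_force'],s['gripper_width'])
shot('wrist','w3');shot('scene','s3')"
```

```text
[ 0.45973735 -0.06797258  0.08420367] 4.45 [-0.41162839  0.33591555  0.23643185] 0.17265954325724583
```

View pics/w3.png

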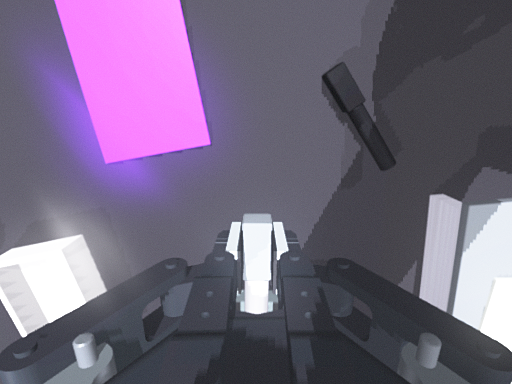

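View pics/s3.png

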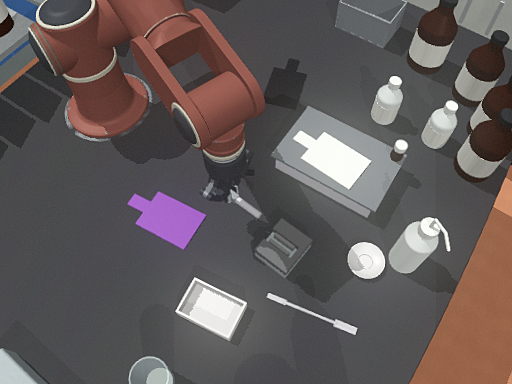

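The probe is out, held with the stem pointing away at (250,207) in the scene view. Moving it over the tray.

play_rows --deltas '[[[0.015,-0.05,0],0.1],[[0.03,-0.105,0],0.22],[[0.05,-0.16,0],0.22],[[0.064,-0.2,0],0.22],[[0.064,-0.2,0],0.22]]'

```text
time: 5.18
tool_pos: [0.5213, -0.2692, 0.0792]
tool_rot: [-0.001, -0.079, 0.997, 0.001]
contact_force: [0.5, 0.8, -1.2]
gripper_width: 0.171
```

```bash
python3 -c "
from h import *
im,d,p=shot('scene','s4');cv2.imwrite('pics/s4c.png',cv2.resize(im[200:360,130:330],None,fx=3.5,fy=3.5,interpolation=2))
shot('top','t4')
s=status.state();print(s['tool_pos'],s['tool_rot'],s['time'],s['contact_force'],s['gripper_width'])"
```

```text
[ 0.52057634 -0.26650422  0.07907372] [-0.00159864 -0.08018356  0.99677775  0.00147093] 5.275 [-0.34783571  0.19230236 -0.15785225] 0.1672466872569573
```

View pics/s4c.png

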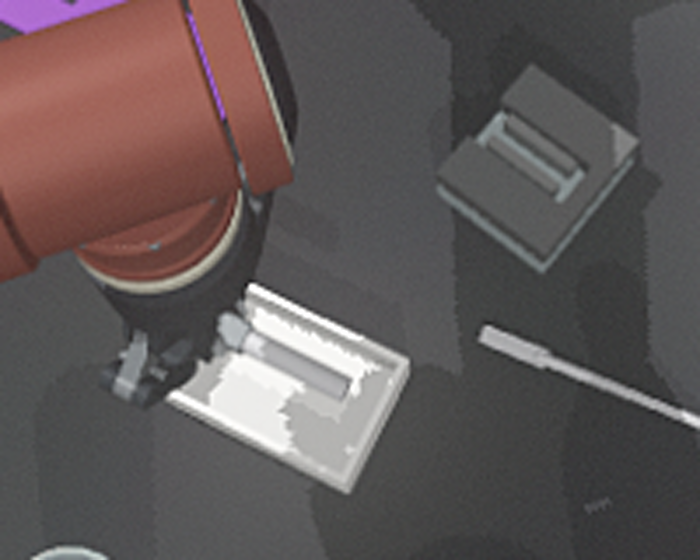

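View pics/t4.png

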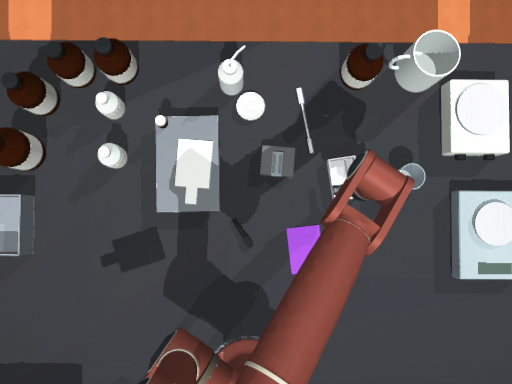

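```bash
python3 -c "
from h import *
s=load('scene0')
for z in (.06,.074,.088,.1): print(z,proj(s,[[.5956,-.2543,z]]).round(1))
f=load('top0');print(bydepth(load('s4'),[[225,308],[215,303]]))
"
```

```text
0.06 [[229.8 312.1]]
0.074 [[229.3 310.4]]
0.088 [[228.8 308.6]]
0.1 [[228.4 307. ]]
[[ 0.59079071 -0.25842643  0.09482968]
 [ 0.57022351 -0.26108732  0.09237464]]
```

Depth puts the stem's top at 0.092–0.095, so the probe is level at the expected height. Lowering into the tray.

play_rows --deltas '[[[0,-0.001,-0.03],0],[[0,-0.001,-0.055],0],[[0,-0.001,-0.068],0],[[0,-0.001,-0.073],0],[[0,-0.001,-0.073],0]]'

```text
time: 5.9
tool_pos: [0.5221, -0.2681, 0.0086]
tool_rot: [0.0, -0.081, 0.997, -0.0]
contact_force: [0.1, 0.4, -0.9]
gripper_width: 0.166
```

```bash
python3 -c "
from h import *
im,d,p=shot('scene','s5');cv2.imwrite('pics/s5c.png',cv2.resize(im[200:360,130:330],None,fx=3.5,fy=3.5,interpolation=2))
s=status.state();print(s['tool_pos'],s['tool_rot'],s['time'],s['contact_force'],s['gripper_width'])"
```

```text
[ 0.52252278 -0.26843354  0.00916954] [ 5.40597736e-04 -8.06713773e-02  9.96740522e-01 -4.11292512e-04] 5.95 [-0.38171277 -0.04728136 -0.45819476] 0.16972227033241985
```

View pics/s5c.png

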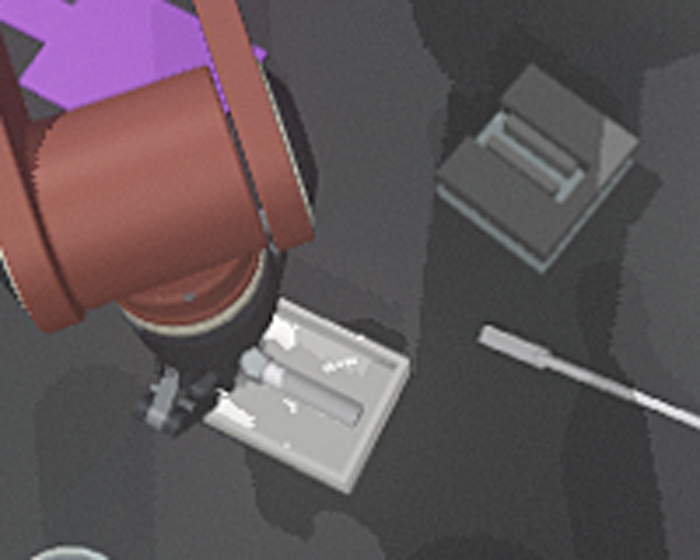

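play_rows --deltas '[[[0,0,-0.0015],0],[[0,0,-0.0025],0],[[0,0,-0.003],0],[[0,0,-0.003],0]]'

```text
time: 6.45
tool_pos: [0.5219, -0.2683, 0.0053]
tool_rot: [-0.0, -0.08, 0.997, 0.0]
contact_force: [0.2, 0.1, 0.2]
gripper_width: 0.166
```

play_rows --deltas '[[[0,0,0],0],[[0,0,0],0],[[0,0,0],0]]' --grip -0.36

```text
time: 6.82
tool_pos: [0.522, -0.2684, 0.0054]
tool_rot: [0.0, -0.081, 0.997, -0.0]
contact_force: [-0.1, 0.1, -0.2]
gripper_width: 0.321
```

play_rows --deltas '[[[0,0,0.01],0],[[0,0,0.03],0],[[0,0,0.06],0],[[0,0,0.1],0],[[-0.03,0.03,0.15],-0.1]]'

```text
time: 7.45
tool_pos: [0.4941, -0.2406, 0.1559]
tool_rot: [0.001, -0.029, 1.0, -0.001]
contact_force: [-0.8, 0.4, 0.8]
gripper_width: 0.322
```

```bash
python3 -c "
from h import *
im,d,p=shot('wrist','w6')
s=status.state();print(s['tool_pos'],s['tool_rot'],s['time'],s['contact_force'],s['gripper_width'])"
```

```text
[ 0.49421181 -0.23894648  0.16374179] [ 0.00430387 -0.02816407  0.99959076 -0.00256264] 7.5 [3.91584646 1.12500566 4.06532889] 0.3191643876130447
```

View pics/w6.png

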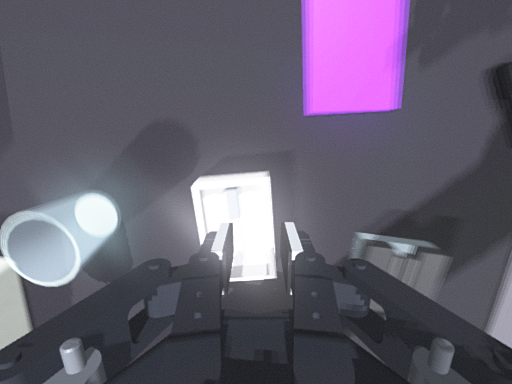

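The probe lies in the tray ((232,205) in the wrist view), released. Moving over the plate with the fingers shut.

play_rows --deltas '[[[0.01,0.055,0.01],-0.05],[[0.025,0.11,0.01],-0.115],[[0.04,0.165,0.01],-0.115],[[0.05,0.22,0],-0.115],[[0.065,0.275,0],-0.115]]' --grip -1

```text
time: 8.12
tool_pos: [0.5583, 0.0371, 0.1541]
tool_rot: [0.001, 0.027, 1.0, -0.0]
contact_force: [0.9, 0.0, 0.1]
gripper_width: -0.002
```

play_rows --deltas '[[[0.005,0.055,-0.02],0],[[0.012,0.114,-0.04],0],[[0.012,0.114,-0.06],0],[[0.012,0.114,-0.06],0]]'

```text
time: 8.62
tool_pos: [0.5691, 0.1491, 0.092]
tool_rot: [-0.001, 0.026, 1.0, -0.0]
contact_force: [-0.6, -0.2, -0.6]
gripper_width: 0.001
```

```bash
python3 -c "
from h import *
s=status.state();print(s['tool_pos'],s['tool_rot'],s['time'],s['contact_force'],s['gripper_width'])
im,d,p=shot('top','t7')
f=load('t7');ys,xs=np.mgrid[165:200,330:362];P=bydepth(f,np.c_[xs.ravel(),ys.ravel()]);print(np.sort(P[:,2])[::60].round(3))
cv2.imwrite('pics/t7c.png',cv2.resize(im[100:220,145:385],None,fx=3.3,fy=3.3,interpolation=2))
"
```

```text
[0.56913078 0.14912119 0.09195873] [-1.38039845e-03  2.64828791e-02  9.99648210e-01 -4.56405914e-04] 8.625 [-0.58266641 -0.2167982  -0.58818091] 0.0014314300065823217
[-0.008 -0.001  0.     0.001  0.002  0.003  0.004  0.005  0.005  0.006
  0.007  0.008  0.011  0.015  0.018  0.021  0.025  0.03   0.032]
```

View pics/t7c.png

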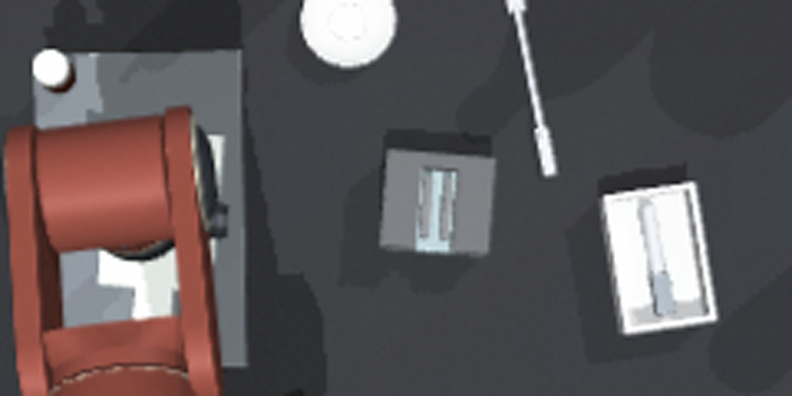

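The probe lies inside the tray ((655,255) in the crop) and is not on the walls. Lowering to the plate.

play_rows --deltas '[[[0,0,-0.02],0],[[0,0,-0.03],0],[[0,0,-0.033],0],[[0,0,-0.033],0]]'

```text
time: 9.18
tool_pos: [0.5702, 0.149, 0.0597]
tool_rot: [-0.0, 0.027, 1.0, -0.0]
contact_force: [-0.2, 0.3, 0.2]
gripper_width: 0.003
```

play_rows --deltas '[[[0,0,-0.0005],0],[[0,0,-0.001],0],[[0,0,-0.001],0]]'

```text
time: 9.55
tool_pos: [0.5705, 0.1494, 0.0592]
tool_rot: [0.0, 0.027, 1.0, 0.0]
contact_force: [0.7, -0.2, -0.1]
gripper_width: -0.003
```

play_rows --deltas '[[[0,0,-0.0005],0],[[0,0,-0.001],0],[[0,0,-0.001],0]]'

```text
time: 9.93
tool_pos: [0.5705, 0.1493, 0.0581]
tool_rot: [0.0, 0.027, 1.0, 0.0]
contact_force: [-0.5, 1.6, 0.3]
gripper_width: -0.001
```

play_rows --deltas '[[[0,0,-0.0005],0],[[0,0,-0.0005],0]]'

```text
time: 10.18
tool_pos: [0.5707, 0.1493, 0.0581]
tool_rot: [0.0, 0.027, 1.0, 0.0]
contact_force: [-1.7, 0.1, 3.7]
gripper_width: 0.0
```

play_rows --deltas '[[[0,0,-0.0004],0],[[0,0,-0.0004],0]]'

```text
time: 10.42
tool_pos: [0.5709, 0.1494, 0.0581]
tool_rot: [0.001, 0.027, 1.0, 0.0]
contact_force: [-1.3, -0.0, 5.5]
gripper_width: -0.002
```

play_rows --deltas '[[[-0.003,0,0],0],[[-0.007,0,0],0],[[-0.012,0,0],0],[[-0.017,0,0],0],[[-0.02,0,0],0]]'

```text
time: 11.05
tool_pos: [0.5512, 0.1494, 0.058]
tool_rot: [0.001, 0.027, 1.0, 0.0]
contact_force: [1.1, 0.2, 5.2]
gripper_width: -0.002
```

```bash
python3 -c "
from h import *
s=status.state();print(s['tool_pos'],s['time'],s['contact_force'])
im,d,p=shot('wrist','w8');im,d,p=shot('scene','s8')
cv2.imwrite('pics/s8c.png',cv2.resize(im[90:230,230:430],None,fx=3.5,fy=3.5,interpolation=2))
"
```

```text
[0.55116205 0.14936106 0.05801961] 11.05 [1.09050549 0.18617245 5.15560304]
```

View pics/w8.png

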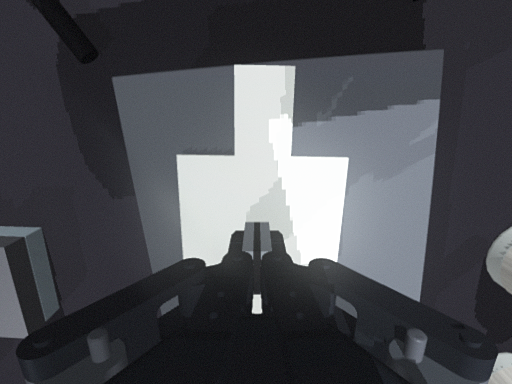

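View pics/s8c.png

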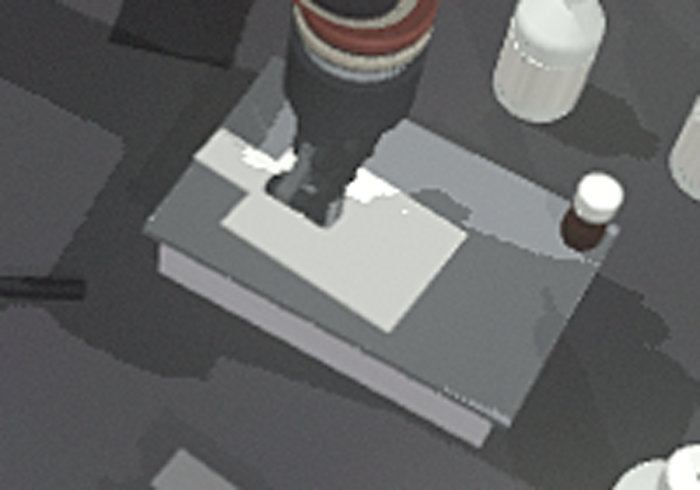

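The plate follows: in the wrist view the tab end (265,66) is now at the riser edge. Dragging on.

play_rows --deltas '[[[-0.003,0,0],0],[[-0.009,0,0],0],[[-0.015,0,0],0],[[-0.021,0,0],0],[[-0.025,0,0],0]]'

```text
time: 11.78
tool_pos: [0.5261, 0.1494, 0.058]
tool_rot: [0.001, 0.027, 1.0, 0.0]
contact_force: [1.6, -0.4, 6.1]
gripper_width: 0.005
```

play_rows --deltas '[[[-0.004,0,0],0],[[-0.01,0,0],0],[[-0.014,0,0],0],[[-0.014,0,0],0]]'

```text
time: 12.28
tool_pos: [0.5118, 0.1494, 0.058]
tool_rot: [0.001, 0.027, 1.0, 0.0]
contact_force: [0.4, 0.2, 6.7]
gripper_width: 0.003
```

```bash
python3 -c "
from h import *
s=status.state();print(s['tool_pos'],s['time'],s['contact_force'])
im,d,p=shot('wrist','w9')
f=load('w9');print(byheight(f,[[235,100]],.058))
"
```

```text
[0.51178877 0.14939879 0.05804452] 12.275 [0.41808976 0.20808039 6.68838291]
[[0.4361396  0.14199343 0.058     ]]
```

View pics/w9.png

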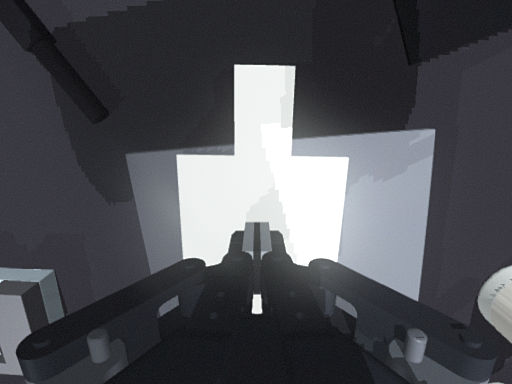

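The tab now overhangs: its tip is at row 66, the riser edge at about row 146 and the tab root at row 155. Lifting off and measuring.

```bash
python3 -c "
from h import *
f=load('w9')
P=byheight(f,[[235,66],[295,66.5],[235,155],[292,156],[178,155],[349,157]],.058);print((P*1000).round(1))
print((byheight(f,[[127,154],[434,130]],.055)*1000).round(1))
"
```

```text
[[420.1 143.2  58. ]
 [421.9 172.8  58. ]
 [464.1 139.9  58. ]
 [466.3 170.3  58. ]
 [462.4 109.4  58. ]
 [468.5 201.   58. ]]
[[460.6  80.4  55. ]
 [456.6 248.   55. ]]
```

play_rows --deltas '[[[0,0,0.01],0],[[0,0,0.03],0],[[-0.02,0,0.06],0],[[-0.06,0.003,0.06],0],[[-0.075,0.004,0.06],0]]'

```text
time: 12.95
tool_pos: [0.4339, 0.1533, 0.1163]
tool_rot: [-0.001, 0.027, 1.0, -0.0]
contact_force: [0.5, 0.8, 0.0]
gripper_width: 0.001
```

```bash
python3 -c "
from h import *
s=status.state();print(s['tool_pos'],s['tool_rot'],s['time'],s['contact_force'])
im,d,p=shot('scene','s10')
cv2.imwrite('pics/s10c.png',cv2.resize(im[90:230,230:430],None,fx=3.5,fy=3.5,interpolation=2))
"
```

```text
[0.43392039 0.15327969 0.11634277] [-1.02846467e-03  2.66389074e-02  9.99644584e-01 -1.29693442e-04] 12.95 [0.49544369 0.75629676 0.00276365]
```

View pics/s10c.png

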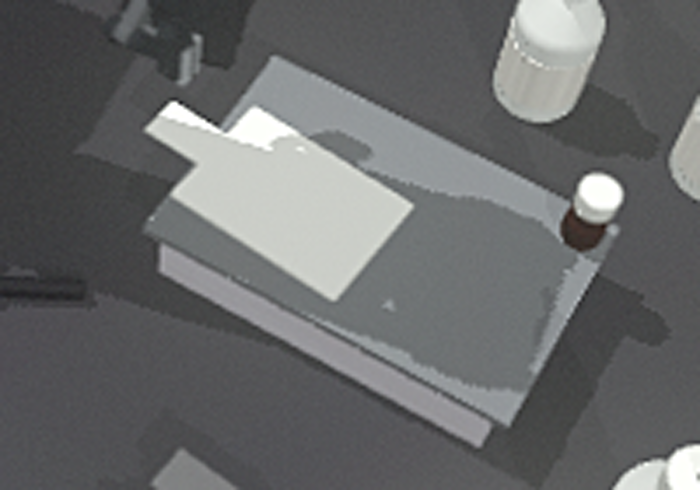

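Tab: tip (0.421,0.158), root (0.465,0.155), overhang about 38 mm, width 30 mm and straight. Opening the gripper and descending around it.

play_rows --deltas '[[[0.002,0.0035,0],0],[[0.002,0.0035,0],0],[[0.002,0.0035,-0.015],0],[[0.002,0.0035,-0.02],0]]' --grip 0.4

```text
time: 13.5
tool_pos: [0.4375, 0.1565, 0.0951]
tool_rot: [-0.002, 0.027, 1.0, -0.0]
contact_force: [-0.7, 0.0, 0.1]
gripper_width: 0.699
```

```bash
python3 -c "
from h import *
s=status.state();print(s['tool_pos'],s['tool_rot'],s['time'],s['contact_force'],s['gripper_width'])
im,d,p=shot('wrist','w11')
"
```

```text
[0.43753229 0.15647392 0.09507838] [-1.56042143e-03  2.70370492e-02  9.99633153e-01 -3.50450794e-04] 13.5 [-0.67957925  0.03541894  0.11470397] 0.6988041011561786
```

View pics/w11.png

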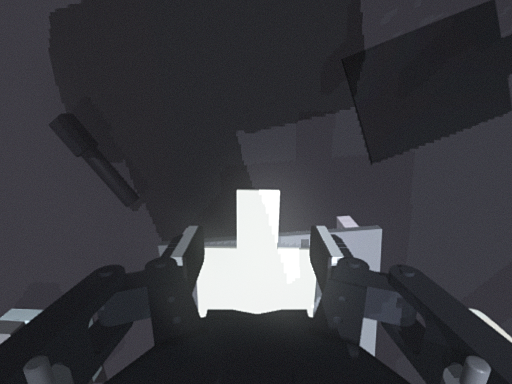

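The tab (258) is centred between the jaws (187/328). Descending, then gripping.

play_rows --deltas '[[[0,0,-0.02],0],[[0,0,-0.04],0],[[0,0,-0.053],0],[[0,0,-0.056],0],[[0,0,-0.056],0]]'

```text
time: 14.18
tool_pos: [0.4386, 0.1568, 0.0413]
tool_rot: [0.0, 0.027, 1.0, 0.0]
contact_force: [-0.3, -0.1, 0.4]
gripper_width: 0.704
```

play_rows --deltas '[[[0,0,0],0],[[0,0,0],0],[[0,0,0],0],[[0,0,0],0],[[0,0,0],0]]' --grip -1

```text
time: 14.8
tool_pos: [0.439, 0.1569, 0.0418]
tool_rot: [0.001, 0.027, 1.0, 0.0]
contact_force: [-0.5, 0.0, 5.4]
gripper_width: 0.325
```

```bash
python3 -c "
from h import *
s=status.state();print(s['tool_pos'],s['tool_rot'],s['time'],s['contact_force'],s['gripper_width'])
im,d,p=shot('wrist','w12')
"
```

```text
[0.43902817 0.15693159 0.04182762] [7.04031419e-04 2.68838838e-02 9.99638301e-01 1.68848905e-04] 14.8 [-4.61169673e-01  2.02822208e-04  5.42460043e+00] 0.3252175978630819
```

View pics/w12.png

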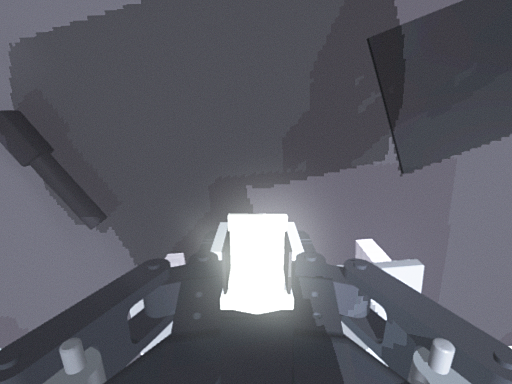

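The tab is gripped (reading 27.6 mm; the probe head also read about 1.5 mm low). Lifting gently.

play_rows --deltas '[[[0,0,0.005],0],[[0,0,0.015],0],[[0,0,0.03],0],[[0,0,0.05],0],[[0,0,0.06],0]]'

```text
time: 15.48
tool_pos: [0.4393, 0.1569, 0.1031]
tool_rot: [0.001, 0.027, 1.0, 0.0]
contact_force: [0.2, -0.1, -0.6]
gripper_width: 0.325
```

```bash
python3 -c "
from h import *
s=status.state();print(s['tool_pos'],s['tool_rot'],s['time'],s['contact_force'],s['gripper_width'])
im,d,p=shot('scene','s13')
cv2.imwrite('pics/s13c.png',cv2.resize(im[70:230,230:430],None,fx=3.5,fy=3.5,interpolation=2))
"
```

```text
[0.43926838 0.1569332  0.10310441] [1.37819736e-03 2.69083858e-02 9.99636907e-01 3.04451476e-04] 15.475 [ 0.15871163 -0.10347109 -0.59642408] 0.32521281068503366
```

View pics/s13c.png

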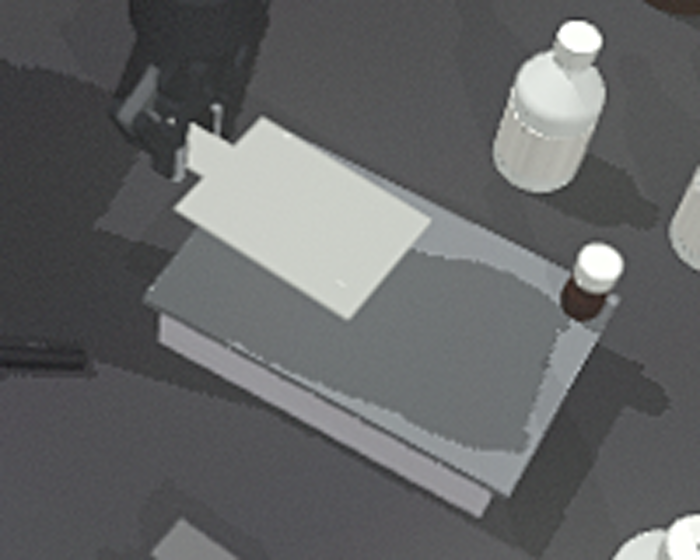

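The plate is up and held by the tab at (200,150). Checking for tilt with depth.

```bash
python3 -c "
from h import *
f=load('s13')
pts=[[230+x/3.5,70+y/3.5] for x,y in[(240,165),(270,150),(240,215),(300,220),(360,290),(400,230),(340,200)]]
P=bydepth(f,pts);print(P.round(4))
A=np.c_[P[:,:2],np.ones(7)];c=np.linalg.lstsq(A,P[:,2],rcond=None)[0];print(c, A@c-P[:,2])
"
```

```text
[[0.4789 0.1606 0.1175]
 [0.4886 0.1803 0.1192]
 [0.4999 0.1267 0.119 ]
 [0.5313 0.1458 0.117 ]
 [0.5872 0.1218 0.1173]
 [0.5861 0.1719 0.1203]
 [0.5436 0.1735 0.1165]]
[0.00240635 0.01509923 0.11450068] [ 0.00058286 -0.00083125 -0.00137209  0.00101141  0.00050092 -0.00182158
  0.00192974]
```

The plate is level, its top at z≈0.118. Carrying it to the tray.

play_rows --deltas '[[[0.0,-0.015,0.01],0],[[0.0,-0.045,0.01],0.03],[[0.0,-0.085,0.01],0.06],[[0.005,-0.125,0.01],0.09],[[0.01,-0.165,0.01],0.12]]'

```text
time: 16.15
tool_pos: [0.4477, -0.0102, 0.1109]
tool_rot: [-0.0, -0.033, 0.999, -0.0]
contact_force: [1.3, -0.1, -0.5]
gripper_width: 0.324
```

play_rows --deltas '[[[0.0,-0.04,0],0.02],[[0.005,-0.08,0],0.04],[[0.005,-0.12,0],0.06],[[0.01,-0.16,0],0.08],[[0.013,-0.2,0],0.096]]'

```text
time: 16.77
tool_pos: [0.4604, -0.2102, 0.1108]
tool_rot: [-0.0, -0.081, 0.997, 0.0]
contact_force: [0.2, 0.5, -0.8]
gripper_width: 0.324
```

play_rows --deltas '[[[0,-0.035,0],0],[[0,-0.06,0],0],[[0,-0.07,0],0],[[0,-0.07,-0.01],0],[[0,-0.07,-0.02],0]]'

```text
time: 17.4
tool_pos: [0.4609, -0.2773, 0.0899]
tool_rot: [-0.0, -0.081, 0.997, 0.001]
contact_force: [-0.1, 0.1, -0.3]
gripper_width: 0.321
```

```bash
python3 -c "
from h import *
s=status.state();print(s['tool_pos'],s['tool_rot'],s['time'],s['contact_force'],s['gripper_width'])
im,d,p=shot('scene','s14')
cv2.imwrite('pics/s14c.png',cv2.resize(im[200:360,130:330],None,fx=3.5,fy=3.5,interpolation=2))
"
```

```text
[ 0.46092325 -0.27725927  0.08994292] [-3.64803468e-04 -8.13348699e-02  9.96686637e-01  5.04349308e-04] 17.4 [-0.0537704   0.0936295  -0.34941273] 0.3209187296751744
```

View pics/s14c.png

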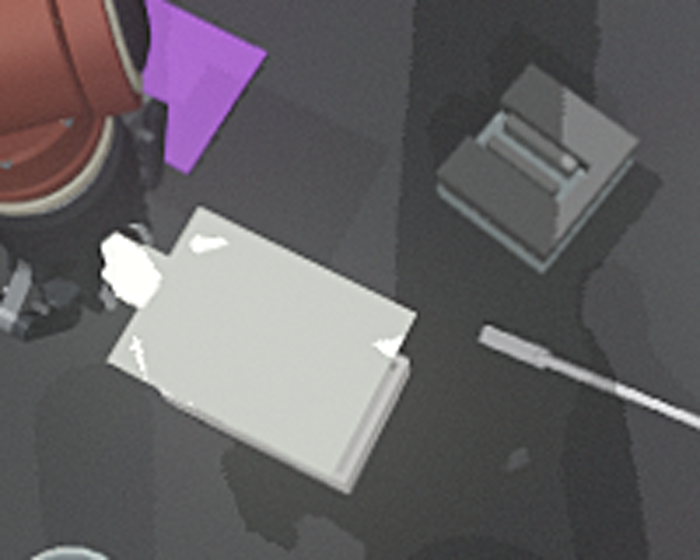

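```bash
python3 -c "
from h import *
f=load('s14')
g=lambda x,y:[130+(x+.5)/3.5-.5,200+(y+.5)/3.5-.5]
c=[g(200,207),g(415,315),g(108,362)]
print(bydepth(f,[g(210,225),g(385,315),g(135,355),g(260,330),g(320,420)]).round(4))
P=byheight(f,c,.105);print(P.round(4)); ctr=(P[1]+P[2])/2; v=P[1]-P[0]
print('ctr',ctr,'len',np.linalg.norm(v),np.linalg.norm(P[2]-P[0]),'yaw',np.degrees(np.arctan2(v[1],v[0])))
t=load('scene0')
"
```

```text
[[ 0.4908 -0.2319  0.1045]
 [ 0.5946 -0.2185  0.1049]
 [ 0.5037 -0.3083  0.1065]
 [ 0.5471 -0.2612  0.105 ]
 [ 0.5997 -0.2804  0.1065]]
[[ 0.4804 -0.2273  0.105 ]
 [ 0.6071 -0.2098  0.105 ]
 [ 0.4943 -0.319   0.105 ]]
ctr [ 0.55069813 -0.26440205  0.105     ] len 0.12797231555367694 0.09272551328053628 yaw 7.851791988228033
```

Plate centre (0.5507,−0.2644) against the tray's (0.5524,−0.2635), with sizes matching at 128 × 92.7 mm. Small correction, then lowering.

play_rows --deltas '[[[0.0015,-0.001,-0.015],0.02],[[0.0015,-0.001,-0.035],0.02],[[0.0015,-0.001,-0.055],0.02],[[0.0015,-0.001,-0.065],0.02],[[0.0015,-0.001,-0.067],0.02]]'

```text
time: 18.08
tool_pos: [0.4622, -0.2786, 0.0227]
tool_rot: [-0.001, -0.091, 0.996, 0.001]
contact_force: [1.1, 0.2, -0.1]
gripper_width: 0.33
```

play_rows --deltas '[[[0,0,-0.001],0],[[0,0,-0.002],0],[[0,0,-0.003],0],[[0,0,-0.003],0]]'

```text
time: 18.58
tool_pos: [0.463, -0.2793, 0.0213]
tool_rot: [0.0, -0.091, 0.996, -0.0]
contact_force: [-1.5, -0.3, -1.0]
gripper_width: 0.327
```

play_rows --deltas '[[[0,0,-0.001],0],[[0,0,-0.002],0],[[0,0,-0.002],0]]'

```text
time: 18.95
tool_pos: [0.4628, -0.2792, 0.0189]
tool_rot: [-0.0, -0.091, 0.996, 0.0]
contact_force: [0.8, -0.6, -1.0]
gripper_width: 0.327
```

```bash
python3 -c "
from h import *
s=status.state();print(s['tool_pos'],s['tool_rot'],s['time'],s['contact_force'],s['gripper_width'])
im,d,p=shot('scene','s15')
cv2.imwrite('pics/s15c.png',cv2.resize(im[200:360,130:330],None,fx=3.5,fy=3.5,interpolation=2))
"
```

```text
[ 0.46276122 -0.2791591   0.01890348] [-9.50255392e-05 -9.09460306e-02  9.95855812e-01  1.09145352e-04] 18.95 [ 0.75467861 -0.58909322 -1.02748517] 0.32704280854624984
```

View pics/s15c.png

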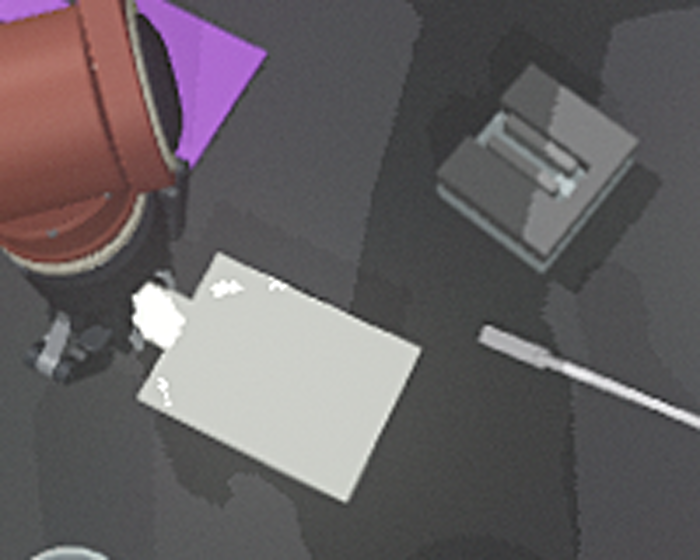

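```bash
python3 -c "
from h import *
f=load('s15')
g=lambda x,y:[130+(x+.5)/3.5-.5,200+(y+.5)/3.5-.5]
c=[g(219,253),g(420,349),g(347,501),g(138,398)]
P=byheight(f,c,.034);print(P.round(4));print(P.mean(0)); v=(P[1]+P[2]-P[0]-P[3])
print(np.degrees(np.arctan2(v[1],v[0])),[np.linalg.norm(P[i]-P[i-1]) for i in range(4)])
print(bydepth(f,[g(225,275),g(390,350),g(165,385),g(340,470),g(280,370)]).round(4))
"
```

```text
[[ 0.4816 -0.2289  0.034 ]
 [ 0.6074 -0.2086  0.034 ]
 [ 0.623  -0.2978  0.034 ]
 [ 0.4969 -0.3196  0.034 ]]
[ 0.55220785 -0.26370384  0.034     ]
9.489784477443738 [np.float64(0.09201152117586803), np.float64(0.12743500274471675), np.float64(0.0906017410545466), np.float64(0.1280446292782907)]
[[ 0.4921 -0.2369  0.0328]
 [ 0.5944 -0.2188  0.0358]
 [ 0.5046 -0.3054  0.0345]
 [ 0.61   -0.2866  0.0318]
 [ 0.5511 -0.2622  0.0339]]
```

play_rows --deltas '[[[0,0,-0.0005],0],[[0,0,-0.001],0],[[0,0,-0.001],0]]'

```text
time: 19.38
tool_pos: [0.4629, -0.2792, 0.0181]
tool_rot: [0.0, -0.091, 0.996, -0.0]
contact_force: [-0.2, -0.0, -1.1]
gripper_width: 0.322
```

play_rows --deltas '[[[0,0,-0.0005],0],[[0,0,-0.001],0],[[0,0,-0.001],0]]'

```text
time: 19.75
tool_pos: [0.4629, -0.2793, 0.0172]
tool_rot: [0.0, -0.091, 0.996, -0.0]
contact_force: [-0.2, 1.1, 0.2]
gripper_width: 0.326
```

play_rows --deltas '[[[0,0,-0.0005],0],[[0,0,-0.001],0],[[0,0,-0.001],0]]'

```text
time: 20.12
tool_pos: [0.4631, -0.2794, 0.0165]
tool_rot: [0.0, -0.091, 0.996, -0.0]
contact_force: [-2.2, 0.2, 4.8]
gripper_width: 0.327
```

The plate has made contact with the rim. Releasing.

play_rows --deltas '[[[0,0,0],0],[[0,0,0],0],[[0,0,0],0],[[0,0,0],0]]' --grip 0.25

```text
time: 20.62
tool_pos: [0.4628, -0.2791, 0.0159]
tool_rot: [-0.0, -0.091, 0.996, 0.0]
contact_force: [0.7, -0.1, 1.0]
gripper_width: 0.618
```

play_rows --deltas '[[[0,0,0.015],0],[[0,0,0.04],0],[[0,0,0.08],0],[[0,0,0.13],0],[[-0.04,0.03,0.16],0]]'

```text
time: 21.25
tool_pos: [0.4248, -0.251, 0.1811]
tool_rot: [0.002, -0.091, 0.996, -0.002]
contact_force: [0.1, 0.1, 0.9]
gripper_width: 0.627
```

play_rows --deltas '[[[-0.02,0.05,0],0],[[-0.03,0.1,0],0],[[-0.03,0.15,0],0],[[-0.03,0.2,0],0],[[-0.03,0.24,0],0]]'

```text
time: 21.88
tool_pos: [0.3928, -0.0076, 0.1774]
tool_rot: [0.001, -0.091, 0.996, -0.0]
contact_force: [0.9, -0.6, 0.4]
gripper_width: 0.625
```

```bash
python3 -c "
from h import *
s=status.state();print(s['tool_pos'],s['time'],s['contact_force'],s['gripper_width'])
im,d,p=shot('scene','s16')
cv2.imwrite('pics/s16c.png',cv2.resize(im[200:360,130:330],None,fx=3.5,fy=3.5,interpolation=2))
im,d,p=shot('top','t16');cv2.imwrite('pics/t16c.png',cv2.resize(im[60:230,200:440],None,fx=3.3,fy=3.3,interpolation=2))
"
```

```text
[ 0.39279538 -0.00759772  0.17736785] 21.875 [ 0.90735316 -0.63552821  0.36900905] 0.6254101431297888
```

View pics/s16c.png

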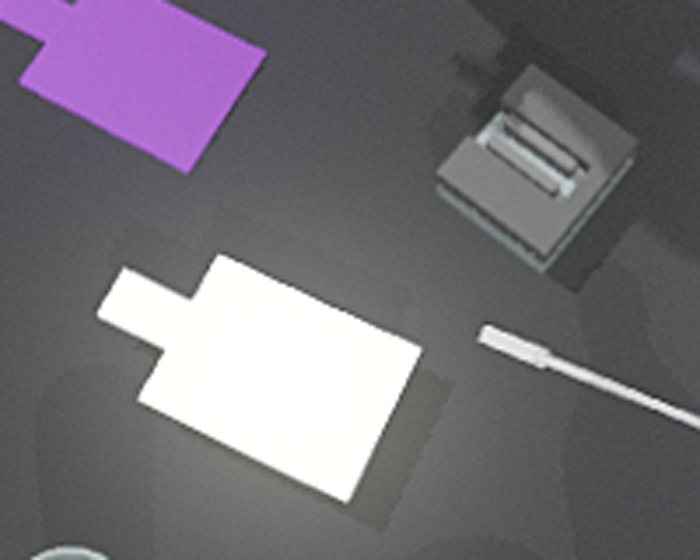

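View pics/t16c.png

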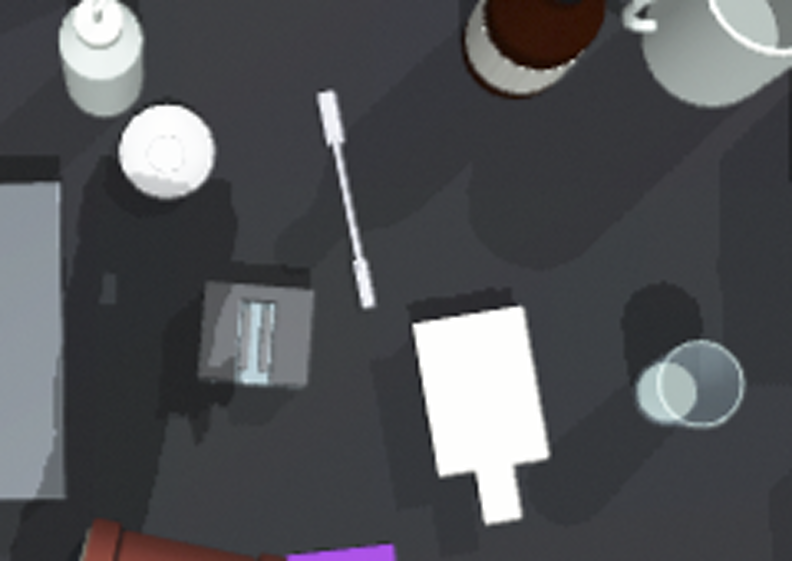

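The white plate covers the whole tray, at (480,390) in the top crop, and the other things stand where they were. One last numeric check before I hand the job in.

```bash
python3 -c "
from h import *
f=load('s16');g=lambda x,y:[130+(x+.5)/3.5-.5,200+(y+.5)/3.5-.5]
P=byheight(f,[g(219,255),g(420,349),g(347,501),g(138,399)],.033);print(P.mean(0).round(4));v=P[1]+P[2]-P[0]-P[3];print(np.degrees(np.arctan2(v[1],v[0])))
t=load('t16');m=t['im'].min(2)>240;ys,xs=np.nonzero(m);k=(xs>324)&(xs<368)&(ys>150)&(ys<222)
Q=bydepth(t,np.c_[xs[k],ys[k]]);A=np.c_[Q[:,:2],np.ones(len(Q))];c=np.linalg.lstsq(A,Q[:,2],rcond=None)[0];print(len(Q),c[:2],np.median(Q[:,2]))
ticket.job_done()
"
```

```text
[ 0.5522 -0.2639  0.033 ]
9.830917672750994
1685 [-0.37706834  1.6432528 ] 0.0332858024624072
the job is handed in; nothing more can be done
```

```bash
python3 -c "
from h import *
t=load('t16');ys,xs=np.mgrid[162:198:3,333:362:3];Q=bydepth(t,np.c_[xs.ravel(),ys.ravel()]);Q=Q[(Q[:,2]>.02)&(Q[:,2]<.05)]
A=np.c_[Q[:,:2],np.ones(len(Q))];c=np.linalg.lstsq(A,Q[:,2],rcond=None)[0];print(len(Q),xs.size,c)
"
```

```text
118 120 [-0.00836663  0.01792502  0.0425802 ]
```

The probe is in the tray and the white plate covers the tray's whole opening. I handed the job in at about 22 s of the 62 s allowed.

- **Probe:** I pulled the grey probe out of the foam case by its head, laid it flat in the tray and let go. A top view taken before the cover went on showed it lying inside the tray.
- **Plate:** I pressed on the white plate with about 5–7 N and dragged it about 59 mm, until the tab overhung the riser edge by about 38 mm. I let go, gripped it by the tab and laid it on the tray's rim, then moved the arm clear.

**Last checks:**
- **Fit:** The plate's centre is within about 1 mm of the tray's, and its angle matches to within about 0.5°. The margins needed were about 10–12 mm.
- **Height:** The plate's top is at about 33 mm, which is right for resting on the rim.
- **Surroundings:** The bottles, glassware and spatula show no movement in the last top view.

**One check disagreed:** My first levelness fit, printed just before hand-in, gave an absurd slope. I put that down to stray depth readings being included. Refitting the same picture after hand-in, using only points on the plate, gave about 1°, which is within the depth noise. I took no pictures after hand-in.

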